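# Feed two wrist pins from the sprung pin feeder

### The job

Feed two wrist pins out of the pin feeder: push its sprung slide fully in to the stop and let it spring all the way back out, twice. At the end two pins lie in the chute, the other two are still in the magazine and the slide is out again; leave the other things on the bench where they are.

Things in the scene. Friction and masses are not known exactly. Their poses are not given: they have to be found in the camera images.
- feeder: the pin feeder, screwed to the bench, sheet aluminium on a plywood base. Its x is the push direction (from push plate to chute), y across, z up; origin on the bench under the middle of the magazine. Along x: push plate (x -152 to -140 mm at rest), slide guides (x -85 to -22 mm, 80 mm wide, 64 mm tall), magazine, chute. One full stroke feeds one pin
- magazine (a point): middle of the magazine's open top, 150 mm above the bench (feeder's axes). The magazine is 44 mm along x, 80 mm wide, with windows in front and behind; four wrist pins lie in it in a column, across it. A full stroke rolls the lowest out into the chute; the next drops into place once the slide is back out
- chute (a point): middle of the chute's floor, 28 mm above the bench (feeder's axes). The chute slopes down from the foot of the magazine to an end stop (feeder x 15 to 107 mm), 80 mm wide, walls 57 mm above the bench; fed pins roll to its end stop
- slide (a joint): travel of the sprung slide in m: 0 at rest (out), 0.045 at its stop (fully in). A spring of about 3 N at rest and 8 N at the stop brings it back out by itself
- push_face (a point): centre of the outer face of the slide's upright steel push plate, the face to be pushed along the feeder's x; it moves with the slide. The plate is 64 mm wide, 70 mm tall (25 to 95 mm above the bench, this point at 65 mm), 12 mm thick. It has the feeder's axes: x is the push direction, z is up
- pin1: the lowest oiled steel wrist pin at the start: 22 mm diameter, 64 mm long along its y, 100 g; origin at its centre
- pin2: the second from below oiled steel wrist pin at the start: 22 mm diameter, 64 mm long along its y, 100 g; origin at its centre
- pin3: the third from below oiled steel wrist pin at the start: 22 mm diameter, 64 mm long along its y, 100 g; origin at its centre
- pin4: the top oiled steel wrist pin at the start: 22 mm diameter, 64 mm long along its y, 100 g; origin at its centre
- piston: a bare aluminium engine piston standing on the bench, 82 mm diameter, 56 mm tall; bystander; origin at the centre of its underside
- spray_can: an upright spray can, 66 mm diameter, 170 mm tall; bystander; origin at the centre of its underside
- wrench: a steel spanner lying on the bench, 190 mm long along its x; bystander; origin under its middle
- socket: a deep steel socket standing on end, 32 mm diameter, 70 mm tall; bystander; origin at the centre of its underside

How it is judged:
By the outcome, as a careful person would: the job done as asked, in the order asked, and still so for the second after the job is handed in, with the robot touching nothing.
It also fails if it takes over 38 s, if anything falls off the work surface, if the arm or the gripper's body presses on something with over 40 N, if the wrist force passes 120 N, or if a joint passes its speed limit or range.

### The arm

A 6-joint arm with a two-finger parallel gripper is mounted at the origin on the work surface. World frame = base frame: x ahead of the robot, y to its left, z up, the work surface at z = 0. Lengths are in m, angles in rad, forces in N, time in s.
With the tool pointing down it reaches from about 0.25 to 0.775 m from the base axis. Payload 4 kg.
Tool frame: the origin (TCP) lies at the very end of the fingers, on their centre line; the grasp point (between the pads) lies r.grasp_offset behind it (r.grasp_offset is the distance from the TCP to the grasp point, in m); z points along the fingers, y is the line along which they close (so a half turn about z gives the same grasp; the last joint's range is limited). The gripper opens to 94 mm and grips with 3 to 60 N. Pads are 16 mm wide; open, the fingers measure 119 mm over their backs; the gripper's body (75 mm by 177 mm) begins 78 mm behind the grasp point.
Start: joints at [-1.328, 0.087, 1.371, -0, 1.684, -0.103], TCP at [0.186, -0.517, 0.206] pointing down, gripper open.
Joint ranges: [-3.1, 3.1], [-0.76, 2.03], [0.27, 2.55], [-1.08, 4.22], [0.17, 2.65], [-2.57, 2.57]. Speed limits (rad/s): [2.79, 2.79, 3.14, 3.14, 3.14, 3.14].

### API

Orientations are given as a unit quaternion [x, y, z, w].
In Python, from rig import r gives the robot as it stands.
- The arm moves only by the tool step_arm, never from a script. Its arguments are lists of equal length, an entry for each row: "slide": the shift along the tool's x, y, z as a fraction of full scale, a list of three; "turn": the turn, a rotation vector about the tool's x, y, z as a fraction of full scale, a list of three; "hand": the finger opening in mm, from 0 to 94. In form: {"slide": [[tx, ty, tz], ...], "turn": [[rx, ry, rz], ...], "hand": [hand, ...]}. A call has 1 to 5 rows; each row is the pose to reach, as a shift and turn from the pose commanded when the call began, along the tool's axes at that moment; what a row does not reach only later rows make up. Full scale, the value 1, is 0.1 m for a shift and 90 degrees for a turn. A row lasts 1/8 s, in which the tool goes at most 62.5 mm and 10.7 degrees, less where a joint would pass 70% of its speed; a pose out of reach is approached as far as the arm can. A call with a number of a shift or a turn outside -1 to 1 is refused whole. A call with a gripper value outside its range is refused whole. The fingers move at their own pace and stop on an object; "grip_force" is the grip in N (left out, the last holds). Time passes only in rows, so rows that repeat a pose let the fingers close. It gives the time, the measured TCP pose, the force, the opening and the grip force at its end, in the units of the state.
- r.read_state(): the state, without advancing time (a new reading comes with each control period).
- r.snapshot(name): name is "scene" or "top" or "wrist"; returns (picture, depth): 384x512x3 uint8, red, green, blue; 384x512 float32, m along the optical axis (not along the pixel's ray), 0 where there is no reading.
- r.camera_model(name): a dict with "fx", "fy", "cx", "cy" (pixels), "extrinsics" (4x4, takes a point from camera to world coordinates); the wrist camera has in their place "tool_from_camera" (4x4, takes a point from camera to tool coordinates, whose origin is the TCP and whose axes are the flange's). Camera axes: x right, y up, looking along -z (the intrinsics and any distortion apply to the point x, -y, -z); pixel columns grow to the right and rows downward; lengths in m; the calibration is good to about 2 mm. A picture is of the moment at which its call begins: read the wrist's pose just before it. camera_model takes no time and is no camera call.
- r.hand_in(): hands the job in; it is judged then, once.
The state is a dict: "time": time; "q": joint angles; "joint_velocities": joint speeds; "effort": joint torques, N m; "position": TCP position; "ee_rot": TCP orientation; "force": force on the tool from outside, world axes, zero at the start; "torque": the same for the moment, N m; "opening": finger opening in m; "grip_force": force on a finger pad.
Only numpy, scipy, OpenCV 4.12 (cv2) and the standard library are available. Lean on these libraries where they do the work, as an engineer would, in place of code of your own. Each camera call takes 0.05 s, during which the arm holds its last target. There are 200 camera calls.

## Working session

There is one attempt and no reset: what is moved stays moved. The work goes in short steps, Python scripts to look and compute and a tool call to move; the robot and the scene stay as the last step left them, time stands still between calls to the robot, and variables do not carry over. Pictures are saved under pics/ and viewed, at most 10 in all, crops included, and the job is handed in when it is done.

Besides the shell and the picture viewer there is one more tool, called after "Emit:" as a command line: name --argument value ..., lists and objects as JSON in quotes. step_arm: Moves the arm, as the interface text tells. Shift numbers are shares of 0.1 m and turn numbers shares of 90 degrees, none past 1 either way. Its arguments: {"type":"object","properties":{"slide":{"type":"array"},"turn":{"type":"array"},"hand":{"type":"array"},"grip_force":{"type":"number"}},"required":["slide","turn","hand"]}

```bash
mkdir -p pics
cat > h.py <<'E'
import numpy as np,cv2
from rig import r
def pt(name,u,v,depth,k=2):
    m=r.camera_model(name);d=depth[v-k:v+k+1,u-k:u+k+1];d=np.median(d[d>0])
    p=np.array([(u-m["cx"])/m["fx"]*d,-(v-m["cy"])/m["fy"]*d,-d,1])
    return (m["extrinsics"]@p)[:3]
E
python3 - <<'E'
from h import *
for n in("scene","top"):
    a,d=r.snapshot(n);np.savez(n,a=a,d=d);cv2.imwrite(f"pics/{n}0.png",cv2.resize(a[...,::-1],(800,600)))
    m=r.camera_model(n);print(n,{k:np.round(v,3).tolist() for k,v in m.items() if k!='distortion'})
print(r.read_state(),r.grasp_offset)
E
```

```text
scene {'fx': 458.439, 'fy': 458.439, 'cx': 256.677, 'cy': 199.206, 'extrinsics': [[0.861, -0.393, 0.324, 0.96], [0.509, 0.641, -0.574, -0.771], [0.018, 0.659, 0.752, 1.112], [0.0, 0.0, 0.0, 1.0]]}
top {'fx': 400.514, 'fy': 400.514, 'cx': 249.677, 'cy': 184.9, 'extrinsics': [[-0.004, 0.996, -0.086, 0.424], [-1.0, -0.004, -0.002, -0.013], [-0.003, 0.086, 0.996, 1.199], [0.0, 0.0, 0.0, 1.0]]}
{'time': 0.1, 'q': array([-1.32806423e+00,  8.78819767e-02,  1.37205544e+00,  2.38167406e-06,
        1.68359063e+00, -1.03094839e-01]), 'joint_velocities': array([-0.00080398, -0.00077678, -0.00294523, -0.00246704,  0.00127134,
        0.00067373]), 'effort': array([ 1.15491635e-03, -3.41253126e+01, -3.03302443e+01,  7.18042022e-02,
        3.04387137e-02, -9.71632699e-05]), 'position': array([ 0.18632043, -0.5169742 ,  0.20444492]), 'ee_rot': array([ 9.85087193e-01,  1.72053146e-01, -6.63278933e-05, -9.65422075e-04]), 'force': array([-0.49629609, -0.3449933 , -0.05383195]), 'torque': array([-0.03411951, -0.01259096, -0.02517525]), 'grip_force': 0.0, 'opening': 0.09404231504671373} 0.0188
```

View pics/scene0.png

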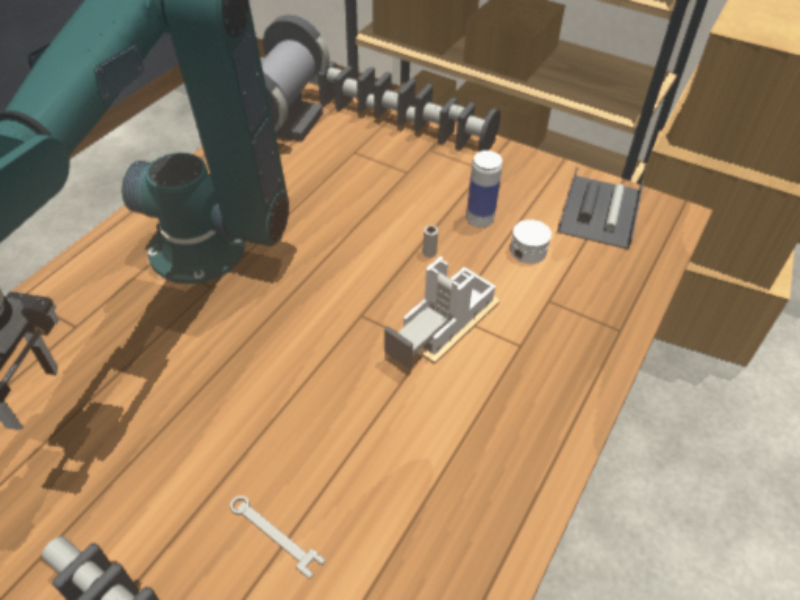

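View pics/top0.png

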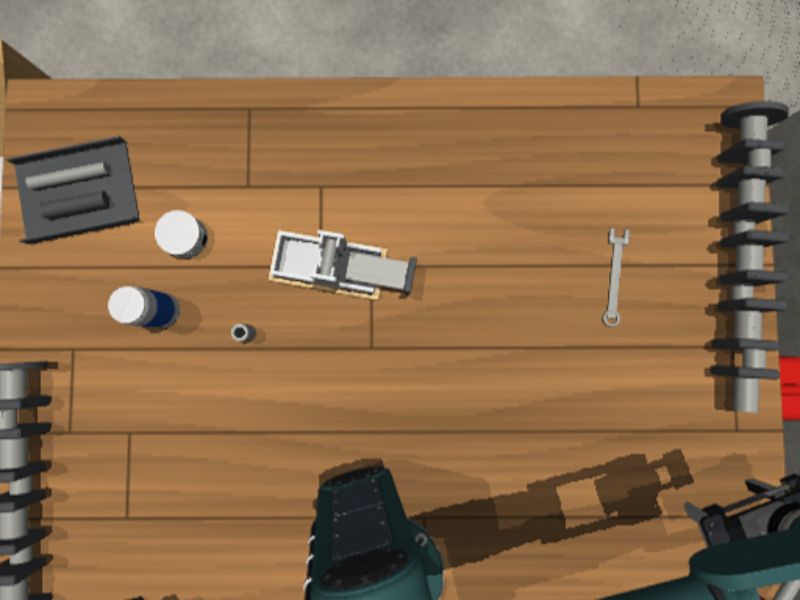

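Scene: the feeder is mid-bench, with its dark push plate at (400,348) and its chute pointing away. Top: the plate is at (410,275) and the chute at (297,257), so the push runs along about +y. The piston (180,233), can (130,306), socket (242,333) and spanner (615,278) are all clear of the approach side. Next I'll take depth points on the feeder.

Run:
```python
from h import *
z=np.load("top.npz");a,d=z["a"],z["d"]
m=r.camera_model("top");print(m.keys())
v,u=np.mgrid[0:384,0:512]
P=np.stack([(u-m["cx"])/m["fx"]*d,-(v-m["cy"])/m["fy"]*d,-d,np.ones_like(d)],-1)@m["extrinsics"].T
P=P[...,:3]
sub=P[140:200,165:275]; 
S=sub.reshape(-1,3);S=S[(S[:,2]>.015)&(S[:,2]<.2)]
for lo,hi in((.085,.105),(.14,.16),(.05,.07),(.015,.035)):
    q=S[(S[:,2]>lo)&(S[:,2]<hi)];
    if len(q)>4:
        rr=cv2.minAreaRect((q[:,:2]*1000).astype(np.float32));print(lo,len(q),q.mean(0).round(4),q[:,2].std().round(4),rr)
pl=S[(S[:,1]<S[:,1].min()+.03)&(S[:,2]>.05)];print(np.round(pl,3).tolist())
c=a[140:200,165:275,::-1];cv2.imwrite("pics/crop.png",cv2.resize(c,None,fx=7,fy=7,interpolation=cv2.INTER_CUBIC))
```

```text
dict_keys(['fx', 'fy', 'cx', 'cy', 'extrinsics'])
0.085 134 [ 0.5511 -0.0095  0.0954] 0.0036 ((560.3358154296875, 34.17308807373047), (173.07997131347656, 78.76100158691406), 78.96852111816406)
0.14 143 [0.5738 0.0979 0.1494] 0.0031 ((573.6290283203125, 98.44953155517578), (44.11439895629883, 80.12339782714844), 79.6241455078125)
0.05 1000 [0.5641 0.0495 0.0603] 0.0032 ((569.7462158203125, 77.96022033691406), (256.61541748046875, 82.127197265625), 79.40433502197266)
0.015 597 [0.5818 0.1562 0.0264] 0.0054 ((570.0579833984375, 82.81684112548828), (268.3919677734375, 97.96453857421875), 79.24169921875)
[[0.577, -0.048, 0.095], [0.577, -0.05, 0.096], [0.577, -0.053, 0.096], [0.574, -0.045, 0.095], [0.574, -0.048, 0.1], [0.574, -0.05, 0.098], [0.574, -0.053, 0.098], [0.575, -0.056, 0.089], [0.572, -0.045, 0.093], [0.572, -0.048, 0.095], [0.572, -0.051, 0.091], [0.571, -0.053, 0.097], [0.573, -0.029, 0.061], [0.574, -0.032, 0.058], [0.573, -0.034, 0.06], [0.574, -0.037, 0.059], [0.574, -0.04, 0.058], [0.569, -0.045, 0.096], [0.569, -0.048, 0.096], [0.569, -0.05, 0.096], [0.569, -0.053, 0.
[... 3068 characters left out ...]
.096], [0.527, -0.039, 0.092], [0.527, -0.042, 0.097], [0.527, -0.045, 0.097], [0.527, -0.047, 0.092], [0.528, -0.028, 0.059], [0.528, -0.031, 0.057], [0.527, -0.034, 0.061], [0.524, -0.036, 0.098], [0.524, -0.039, 0.096], [0.524, -0.042, 0.095], [0.524, -0.045, 0.096], [0.525, -0.028, 0.056], [0.525, -0.031, 0.06], [0.524, -0.034, 0.061], [0.521, -0.036, 0.097], [0.522, -0.039, 0.095], [0.521, -0.042, 0.096], [0.521, -0.044, 0.096], [0.519, -0.036, 0.097], [0.519, -0.039, 0.093], [0.519, -0.042, 0.096], [0.519, -0.044, 0.095], [0.516, -0.036, 0.088], [0.516, -0.039, 0.093], [0.516, -0.042, 0.096], [0.516, -0.045, 0.093], [0.516, -0.037, 0.059], [0.516, -0.04, 0.058], [0.515, -0.042, 0.069]]
```

View pics/crop.png

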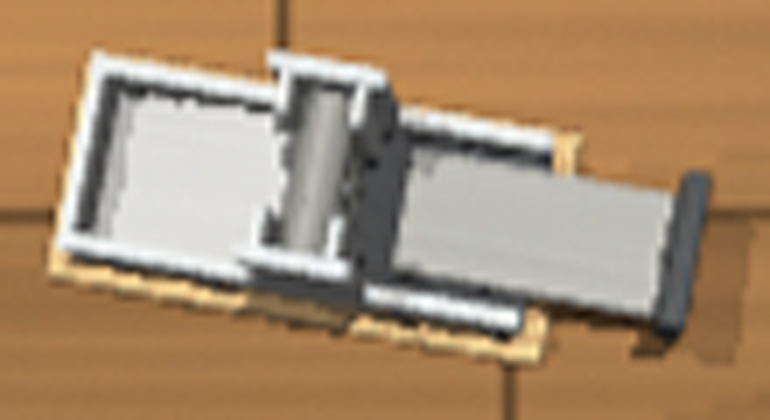

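Magazine centre is at (0.574, 0.098) and measures 44×80 mm at z 0.149, which matches. The axis is 79.4°. The plate top is centred at about (0.546, -0.045), z 0.096, which also matches. So the push face is at about (0.5456, -0.051). I'll push with closed fingers, tool x along the push direction. Moving first to a point 40 mm before the face.

Emit:
step_arm --slide '[[0.48,-0.28,0],[0.95,-0.56,0],[0.95,-0.56,0]]' --turn '[[0,0,0],[0,0,0],[0,0,0]]' --hand '[0,0,0]'

```text
time: 0.48
position: [0.2585, -0.4302, 0.2054]
ee_rot: [0.985, 0.174, 0.0, -0.0]
force: [-1.2, 0.3, 0.5]
opening: 0.0673
grip_force: 0.0
```

Emit:
step_arm --slide '[[0.48,-0.28,0],[0.95,-0.56,0],[0.95,-0.56,0]]' --turn '[[0,0,0],[0,0,0],[0,0,0]]' --hand '[0,0,0]'

```text
time: 0.85
position: [0.3284, -0.3462, 0.2053]
ee_rot: [0.985, 0.174, 0.0, -0.0]
force: [0.1, 0.0, 0.1]
opening: 0.0373
grip_force: 0.0
```

Emit:
step_arm --slide '[[0.48,-0.28,0],[0.95,-0.56,0],[0.95,-0.56,0]]' --turn '[[0,0,0],[0,0,0],[0,0,0]]' --hand '[0,0,0]'

```text
time: 1.23
position: [0.3985, -0.262, 0.2052]
ee_rot: [0.985, 0.174, -0.0, -0.0]
force: [-1.0, -0.1, 0.2]
opening: 0.0076
grip_force: 0.0
```

Emit:
step_arm --slide '[[0.48,-0.28,0],[0.95,-0.56,0],[0.95,-0.56,0]]' --turn '[[0,0,0],[0,0,0],[0,0,0]]' --hand '[0,0,0]'

```text
time: 1.6
position: [0.4687, -0.1779, 0.2049]
ee_rot: [0.985, 0.173, -0.0, 0.0]
force: [0.9, -1.0, 1.0]
opening: 0.0001
grip_force: 0.0
```

Emit:
step_arm --slide '[[0.3,-0.2,0],[0.6,-0.4,0],[0.8,-0.5,0],[0.8,-0.5,0],[0.8,-0.5,0]]' --turn '[[0,0,-0.11],[0,0,-0.22],[0,0,-0.33],[0,0,-0.44],[0,0,-0.55]]' --hand '[0,0,0,0,0]'

```text
time: 2.22
position: [0.5257, -0.1068, 0.205]
ee_rot: [0.822, 0.57, -0.001, 0.0]
force: [0.5, 0.3, 0.1]
opening: 0.0005
grip_force: 0.0
```

```bash
cat > g.py <<'E'
from h import *
from scipy.spatial.transform import Rotation as R
s=r.read_state();M=R.from_quat(s["ee_rot"]).as_matrix()
print(s["time"],s["position"].round(4),"F",s["force"].round(2),s["opening"],"\n",M.round(4))
t=np.array([.538,-.090,.055]);print("d tool",(M.T@(t-s["position"])).round(4))
a=np.deg2rad(79.4);g=np.array([np.cos(a),np.sin(a),0]);l=np.array([-g[1],g[0],0])
G=np.c_[g,-l,[0,0,-1]];print("turn/90",(R.from_matrix(M.T@G).as_rotvec()/np.pi*2).round(4),"s along",(s["position"]-[.5736,.0984,0])@g,"lat",(s["position"]-[.5736,.0984,0])@l)
E
python3 g.py
```

```text
2.225 [ 0.5257 -0.1068  0.205 ] F [0.54 0.26 0.12] 0.0004794235332575513 
 [[ 3.505e-01  9.365e-01 -1.300e-03]
 [ 9.365e-01 -3.505e-01 -1.600e-03]
 [-2.000e-03 -6.000e-04 -1.000e+00]]
d tool [0.0204 0.0057 0.15  ]
turn/90 [-0.0005  0.0012 -0.1102] s along -0.21054534199002056 lat 0.009304090308482879
```

Emit:
step_arm --slide '[[0.1,0.03,0.3],[0.17,0.065,0.7],[0.17,0.065,1.0],[0.17,0.065,1.0]]' --turn '[[0,0,-0.11],[0,0,-0.11],[0,0,-0.11],[0,0,-0.11]]' --hand '[0,0,0,0]'

```text
time: 2.72
position: [0.5357, -0.0925, 0.1022]
ee_rot: [0.771, 0.636, -0.003, -0.002]
force: [-0.6, 0.2, -0.0]
opening: 0.0007
grip_force: 0.0
```

Emit:
step_arm --slide '[[0,0,0.3],[0,0,0.5],[0,0,0.5]]' --turn '[[0,0,0],[0,0,0],[0,0,0]]' --hand '[0,0,0]'

```text
time: 3.1
position: [0.5378, -0.0918, 0.0554]
ee_rot: [0.771, 0.637, -0.001, -0.0]
force: [-1.4, -0.3, 0.0]
opening: 0.0008
grip_force: 0.0
```

```bash
python3 g.py
python3 - <<'E'
from h import *
a,d=r.snapshot("scene");cv2.imwrite("pics/s1.png",cv2.resize(a[130:290,190:400,::-1],(788,600),interpolation=cv2.INTER_CUBIC))
E
```

```text
3.1 [ 0.5378 -0.0918  0.0554] F [-1.35 -0.28  0.05] 0.000767720508803313 
 [[ 1.889e-01  9.820e-01 -1.400e-03]
 [ 9.820e-01 -1.889e-01 -4.000e-04]
 [-7.000e-04 -1.300e-03 -1.000e+00]]
d tool [ 0.0018 -0.0001  0.0004]
turn/90 [-0.0008  0.0004 -0.0032] s along -0.1935341754192964 lat 0.00022041639247390166
```

View pics/s1.png

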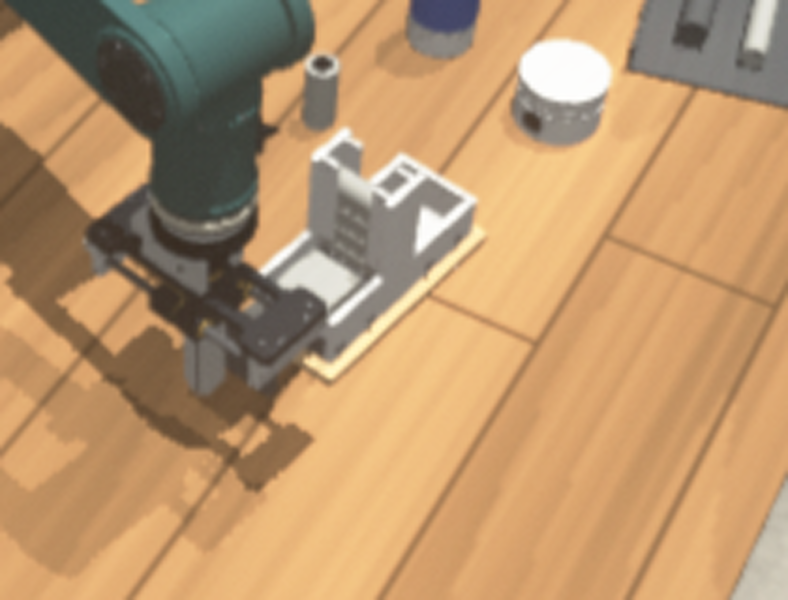

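The closed fingers stand just behind the plate at crop (210,360), clear of everything else. I'll push to just short of the stop, then creep in by force.

Emit:
step_arm --slide '[[0.2,0,0],[0.33,0,0],[0.45,0,0],[0.58,0,0],[0.68,0,0]]' --turn '[[0,0,0],[0,0,0],[0,0,0],[0,0,0],[0,0,0]]' --hand '[0,0,0,0,0]'

```text
time: 3.78
position: [0.5518, -0.025, 0.0574]
ee_rot: [0.77, 0.638, -0.001, 0.003]
force: [-2.5, -9.3, 4.1]
opening: 0.0005
grip_force: 4.5
```

Emit:
step_arm --slide '[[0.03,0,0],[0.06,0,0],[0.06,0,0]]' --turn '[[0,0,0],[0,0,0],[0,0,0]]' --hand '[0,0,0]'

```text
time: 4.15
position: [0.5529, -0.0192, 0.0574]
ee_rot: [0.77, 0.638, -0.001, 0.003]
force: [-2.5, -7.8, 4.9]
opening: 0.0004
grip_force: 3.8
```

```bash
python3 g.py
```

```text
4.15 [ 0.5529 -0.0192  0.0574] F [-2.47 -7.77  4.89] 0.00042589813841495037 
 [[ 0.1864  0.9825  0.0019]
 [ 0.9825 -0.1864 -0.0055]
 [-0.0051  0.0029 -1.    ]]
d tool [-0.0723 -0.0015  0.0028]
turn/90 [ 0.0018  0.0032 -0.0016] s along -0.11937786793267485 lat -0.0013293354645476062
```

Emit:
step_arm --slide '[[0.02,0,0],[0.04,0,0],[0.04,0,0]]' --turn '[[0,0,0],[0,0,0],[0,0,0]]' --hand '[0,0,0]'

```text
time: 4.53
position: [0.5531, -0.018, 0.0575]
ee_rot: [0.77, 0.637, -0.003, 0.004]
force: [-3.5, -13.2, 5.4]
opening: 0.0002
grip_force: 7.0
```

Emit:
step_arm --slide '[[0.02,0,0],[0.02,0,0]]' --turn '[[0,0,0],[0,0,0]]' --hand '[0,0]'

```text
time: 4.78
position: [0.5531, -0.018, 0.0575]
ee_rot: [0.771, 0.637, -0.005, 0.005]
force: [-5.5, -17.4, 6.1]
opening: 0.0007
grip_force: 9.3
```

Hard stop: the force rose to 18 N with no more travel. Backing off past the slide's rest position.

Emit:
step_arm --slide '[[-0.2,0,0],[-0.4,0,0],[-0.6,0,0],[-0.8,0,0],[-0.8,0,0]]' --turn '[[0,0,0],[0,0,0],[0,0,0],[0,0,0],[0,0,0]]' --hand '[0,0,0,0,0]'

```text
time: 5.4
position: [0.5379, -0.0911, 0.0549]
ee_rot: [0.771, 0.637, -0.0, -0.001]
force: [-0.4, 0.0, -0.4]
opening: 0.0006
grip_force: 0.0
```

Emit:
step_arm --slide '[[0,0,0],[0,0,0],[0,0,0],[0,0,0]]' --turn '[[0,0,0],[0,0,0],[0,0,0],[0,0,0]]' --hand '[0,0,0,0]'

```text
time: 5.9
position: [0.5385, -0.0898, 0.0555]
ee_rot: [0.77, 0.638, 0.0, 0.0]
force: [0.2, 0.7, 0.1]
opening: 0.0005
grip_force: 0.0
```

```bash
python3 g.py
python3 - <<'E'
from h import *
a,_=r.snapshot("scene");b,_=r.snapshot("top")
A=cv2.resize(a[140:250,230:340,::-1],(550,550),interpolation=cv2.INTER_CUBIC);B=cv2.resize(b[140:200,165:275,::-1],(550,300),interpolation=cv2.INTER_CUBIC)
B=cv2.rotate(B,cv2.ROTATE_90_CLOCKWISE);B=cv2.resize(B,(245,550-100))
c=np.zeros((550,800,3),np.uint8);c[:,:550]=A;c[:450,552:797]=B;cv2.imwrite("pics/s2.png",c)
E
```

```text
5.9 [ 0.5385 -0.0898  0.0555] F [0.2  0.72 0.14] 0.0004942813043378165 
 [[ 0.1866  0.9824  0.    ]
 [ 0.9824 -0.1866 -0.    ]
 [-0.      0.     -1.    ]]
d tool [-0.0003 -0.0004  0.0005]
turn/90 [ 0.      0.     -0.0017] s along -0.19145142395884723 lat -8.345975641668724e-05
```

View pics/s2.png

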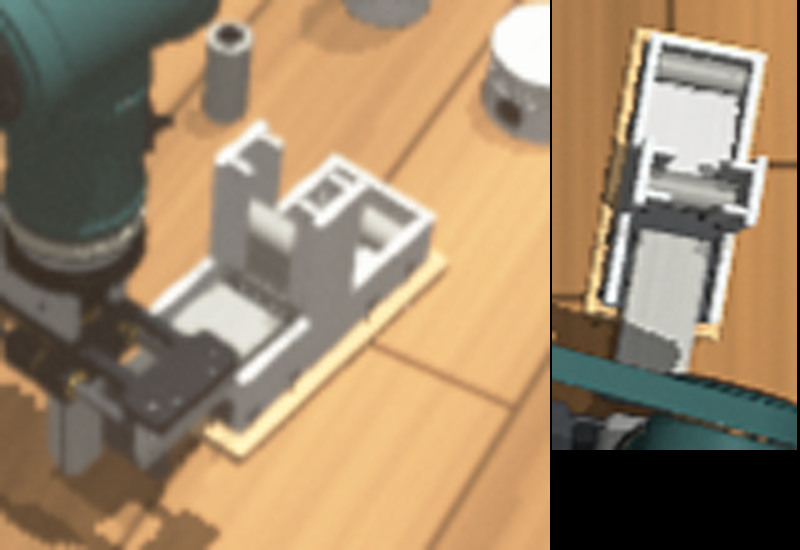

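One pin lies at the chute's end stop (right panel, 700,70). In the magazine the top pin shows at left (270,225), with a dull patch below it. I'll check with depth that the column has dropped 22 mm.

Run:
```python
from h import *
a=np.deg2rad(79.4);g=np.array([np.cos(a),np.sin(a)]);l=np.array([-g[1],g[0]])
def prof(d,n):
    m=r.camera_model(n);v,u=np.mgrid[0:384,0:512]
    P=(np.stack([(u-m["cx"])/m["fx"]*d,-(v-m["cy"])/m["fy"]*d,-d,np.ones_like(d)],-1)@m["extrinsics"].T)[d>0]
    q=P[:,:2]-[.5736,.0984];s=q@g;t=q@l
    k=(abs(t)<.02)&(P[:,2]>.02)&(P[:,2]<.16)
    return s[k],P[k,2]
for nm,d in(("before",np.load("top.npz")["d"]),("now",r.snapshot("top")[1])):
    s,z=prof(d,"top");print(nm,[(int(x*1000),int(np.median(z[abs(s-x)<.002])*1000)) for x in np.arange(-.15,.11,.004) if (abs(s-x)<.002).any()])
d0=np.load("scene.npz")["d"];d1=r.snapshot("scene")[1]
for d in(d0,d1):
    s,z=prof(d,"scene");k=(s>-.03)&(s<.02)&(z>.04)
    print([(int(x*1000),int(np.median(s[k][abs(z[k]-x)<.0025])*1000),int((abs(z[k]-x)<.0025).sum())) for x in np.arange(.045,.15,.005) if (abs(z[k]-x)<.0025).any()])
```

```text
before [(-150, 94), (-146, 96), (-142, 94), (-137, 60), (-133, 61), (-129, 60), (-125, 60), (-121, 60), (-117, 59), (-113, 60), (-109, 60), (-105, 61), (-101, 61), (-97, 59), (-93, 61), (-89, 60), (-85, 60), (-81, 61), (-77, 61), (-73, 60), (-69, 61), (-65, 61), (-61, 61), (-57, 61), (-53, 62), (-49, 60), (-45, 59), (-41, 60), (-37, 61), (-33, 60), (-29, 60), (-25, 40), (-21, 41), (-17, 41), (-13, 40), (-9, 98), (-5, 128), (-1, 128), (2, 127), (6, 126), (10, 122), (14, 134), (18, 148), (22, 38), (26, 36), (30, 35), (34, 34), (38, 33), (42, 32), (46, 32), (50, 30), (54, 30), (58, 29), (62, 28), (66, 28), (70, 26), (74, 25), (78, 24), (82, 24), (86, 23), (90, 22), (94, 21), (98, 21), (102, 43), (106, 57)]
now [(-150, 94), (-125, 59), (-121, 59), (-117, 60), (-113, 61), (-109, 60), (-105, 60), (-101, 61), (-97, 60), (-93, 60), (-89, 61), (-85, 60), (-81, 60), (-77, 60), (-73, 60), (-69, 61), (-65, 60), (-61, 60), (-57, 60), (-53, 60), (-49, 60), (-45, 61), (-41, 60), (-37, 61), (-33, 60), (-29, 57), (-25, 40), (-21, 42), (-17, 41), (-13, 44), (-9, 59), (-5, 105), (-1, 107), (2, 105), (6
[... 178 characters left out ...]
 (78, 26), (82, 39), (86, 44), (90, 44), (94, 45), (98, 41), (102, 49), (106, 57)]
[(45, -11, 9), (49, -12, 11), (54, -11, 20), (59, -10, 10), (64, -14, 2), (69, -12, 12), (74, -13, 11), (79, -11, 23), (84, -10, 2), (89, -12, 8), (94, -13, 12), (99, -10, 19), (104, -9, 11), (109, -11, 5), (114, -13, 12), (119, -12, 19), (124, -7, 32), (129, -5, 16), (134, 10, 3), (139, -18, 4), (144, 8, 7)]
[(45, -12, 7), (49, -12, 13), (54, -11, 15), (59, -8, 14), (64, -13, 3), (69, -11, 10), (74, -12, 16), (79, -11, 11), (84, -12, 6), (89, -14, 6), (94, -14, 14), (99, -11, 27), (104, -5, 26), (109, -7, 7), (114, -16, 4), (119, -17, 1), (124, -17, 5), (129, 10, 3), (134, 10, 3), (139, -5, 4), (144, -18, 3)]
```

The column dropped 22 mm (128→106) and the slide is fully out. Second stroke.

Emit:
step_arm --slide '[[0.2,0,0],[0.33,0,0],[0.45,0,0],[0.58,0,0],[0.68,0,0]]' --turn '[[0,0,0],[0,0,0],[0,0,0],[0,0,0],[0,0,0]]' --hand '[0,0,0,0,0]'

```text
time: 6.72
position: [0.5506, -0.0249, 0.0556]
ee_rot: [0.77, 0.638, -0.002, 0.002]
force: [-3.0, -7.8, 1.6]
opening: 0.0008
grip_force: 4.4
```

Emit:
step_arm --slide '[[0.04,0,0],[0.08,0,0],[0.1,0,0],[0.12,0,0],[0.12,0,0]]' --turn '[[0,0,0],[0,0,0],[0,0,0],[0,0,0],[0,0,0]]' --hand '[0,0,0,0,0]'

```text
time: 7.35
position: [0.5518, -0.0178, 0.0556]
ee_rot: [0.771, 0.637, -0.006, 0.004]
force: [-5.0, -16.8, 3.1]
opening: 0.0005
grip_force: 9.1
```

Same stop, same force. Retreating.

Emit:
step_arm --slide '[[-0.2,0,0],[-0.4,0,0],[-0.6,0,0],[-0.8,0,0],[-1,0,0]]' --turn '[[0,0,0],[0,0,0],[0,0,0],[0,0,0],[0,0,0]]' --hand '[0,0,0,0,0]'

```text
time: 7.98
position: [0.5346, -0.1107, 0.0554]
ee_rot: [0.77, 0.638, 0.0, -0.0]
force: [-0.2, -0.4, -0.2]
opening: 0.0005
grip_force: 0.0
```

Emit:
step_arm --slide '[[-0.4,0,0],[-0.8,0,0],[-0.8,0,-0.4],[-0.8,0,-0.8],[-0.8,0,-0.8]]' --turn '[[0,0,0],[0,0,0],[0,0,0],[0,0,0],[0,0,0]]' --hand '[0,0,0,0,0]'

```text
time: 8.6
position: [0.5219, -0.1902, 0.1398]
ee_rot: [0.771, 0.637, 0.002, 0.004]
force: [-0.2, -0.1, -0.3]
opening: 0.0007
grip_force: 0.0
```

Run:
```python
from h import *
a=np.deg2rad(79.4);g=np.array([np.cos(a),np.sin(a)]);l=np.array([-g[1],g[0]])
n="top";im,d=r.snapshot(n);m=r.camera_model(n);v,u=np.mgrid[0:384,0:512]
P=(np.stack([(u-m["cx"])/m["fx"]*d,-(v-m["cy"])/m["fy"]*d,-d,np.ones_like(d)],-1)@m["extrinsics"].T)[d>0]
q=P[:,:2]-[.5736,.0984];s=q@g;t=q@l;k=(abs(t)<.02)&(P[:,2]>.02)&(P[:,2]<.16);s=s[k];z=P[k,2]
print([(int(x*1000),int(np.median(z[abs(s-x)<.002])*1000)) for x in np.r_[-.154:-.12:.004,-.03:.11:.004] if (abs(s-x)<.002).any()])
cv2.imwrite("pics/t3.png",cv2.resize(im[...,::-1],(800,600)))
```

```text
[(-154, 90), (-150, 94), (-146, 94), (-142, 94), (-137, 60), (-133, 60), (-129, 61), (-125, 59), (-121, 59), (-30, 61), (-26, 40), (-22, 40), (-18, 41), (-13, 41), (-9, 57), (-5, 81), (-1, 84), (2, 84), (6, 82), (10, 80), (13, 115), (18, 38), (22, 36), (26, 36), (30, 34), (34, 35), (38, 34), (42, 33), (46, 32), (50, 29), (54, 30), (57, 31), (62, 46), (66, 49), (70, 49), (74, 47), (78, 45), (82, 41), (86, 43), (90, 44), (94, 43), (98, 42), (102, 47), (106, 56)]
```

View pics/t3.png

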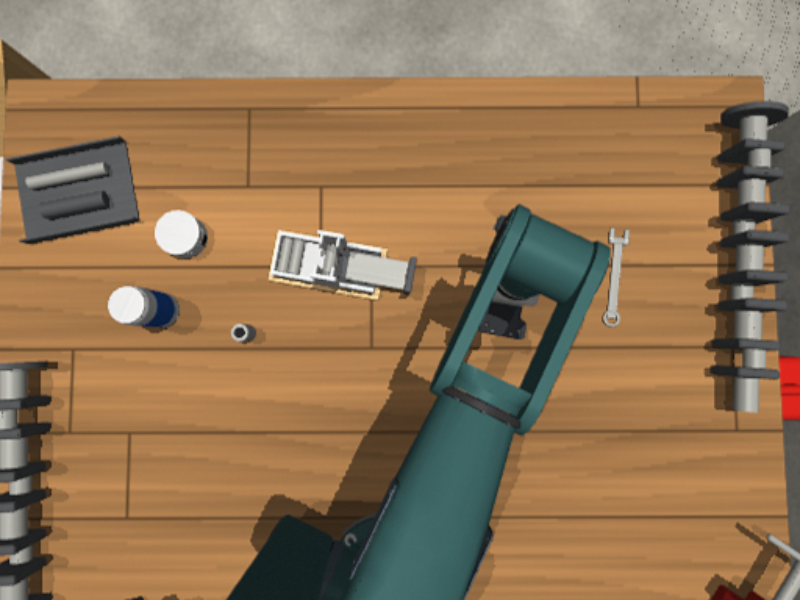

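The picture shows two pins in the chute (288,250) and the plate back at rest (410,275). The magazine column top is at 84 mm, so two pins are left. The piston, can, socket and spanner haven't moved, and the arm is clear.

```bash
python3 -c "
from rig import r
print(r.hand_in())"
```

```text
the job is handed in; nothing more can be done
None
```

I fed two pins into the chute with two full strokes; two are still in the magazine, the slide is back out, the other things on the bench are where they were, and the job is handed in.

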